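# Lay out a stripped hydraulic pump

## Robot

A 6-joint arm with a two-finger parallel gripper is mounted at the origin on the work surface. World frame = base frame: x ahead of the robot, y to its left, z up, the work surface at z = 0. Lengths are in m, angles in rad, forces in N, time in s.
With the tool pointing down it reaches from about 0.225 to 0.875 m from the base axis. Payload 3.4 kg.
Tool frame: the origin (TCP) lies between the finger pads; the fingertips stand 11 mm ahead of it and the grasp point (between the pads) lies 8 mm behind it; z points along the fingers, y is the line along which they close (so a half turn about z gives the same grasp; the last joint's range is limited). The gripper opens to 85 mm and grips with 20 to 120 N. Pads are 22 mm wide; open, the fingers measure 114 mm over their backs; the gripper's body (76 mm by 85 mm) begins 54 mm behind the grasp point. The pads swing forward as they close: fully open they stand 13 mm farther back than shut.
Start: joints at [1.21, 0.276, 1.505, -0, 1.361, -0.121], TCP at [0.137, 0.559, 0.242] pointing down, gripper open.
Joint ranges: [-2.89, 2.89], [-0.75, 2.08], [0.22, 2.7], [-1.18, 4.32], [0.11, 2.71], [-2.7, 2.7]. Speed limits (rad/s): [2.57, 2.57, 3.14, 3.14, 3.14, 3.14].

## Interface

Orientations are given as a unit quaternion [w, x, y, z].
In Python, from rig import manip, imaging gives the robot as it stands. The module is installed in compiled form; this text tells all that it offers.
- The arm moves only by the tool jog_arm, never from a script. Its argument "deltas" is one flat list of numbers, 7 for each row, row after row: the turn, a rotation vector about the world's x, y, z in degrees, then the shift along the world's x, y, z in mm, then the opening, from 0 (shut) to 1 (fully open). In form: [ax, ay, az, tx, ty, tz, gripper, ax, ay, az, tx, ty, tz, gripper, ...]. A call has 1 to 20 rows; each row is the pose to reach, as a shift and turn from the pose commanded when the call began; what a row does not reach only later rows make up. A row lasts 1/10 s, in which the tool goes at most 50 mm and 8.59 degrees, less where a joint would pass 70% of its speed; a pose out of reach is approached as far as the arm can. A call with a gripper value outside its range is refused whole. The fingers move at their own pace and stop on an object; "grip_force" is the grip in N (left out, the last holds). Time passes only in rows, so rows that repeat a pose let the fingers close. It gives the time, the measured TCP pose, the force, the opening and the grip force at its end, in the units of the state.
- manip.get_state(): the state, without advancing time (a new reading comes with each control period).
- imaging.get_image(name): name is "scene" or "top" or "wrist"; returns the picture (480x640x3 uint8, blue, green, red); there is no depth.
- imaging.calibration(name): a dict with "mtx" (3x3 intrinsics, pixels), "cam_to_world" (4x4, takes a point from camera to world coordinates). Camera axes: x right, y down, z forward; pixel columns grow to the right and rows downward; lengths in m; the calibration is good to about 2 mm. A picture is of the moment at which its call begins: read the wrist's pose just before it. calibration takes no time and is no camera call; for the wrist camera it gives the pose at the moment of the call.
- manip.sign_off(): hands the job in; it is judged then, once.
The state is a dict: "clock": time; "qpos": joint angles; "qd": joint speeds; "effort": joint torques, N m; "position": TCP position; "ee_rot": TCP orientation; "contact_force": force on the tool from outside, world axes, zero at the start; "moment": the same for the moment, N m; "width": finger opening in m; "gripper_force": force on a finger pad.
Only numpy, scipy, OpenCV 4.12 (cv2) and the standard library are available. Lean on these libraries where they do the work, as an engineer would, in place of code of your own. Each camera call takes 0.05 s, during which the arm holds its last target. There are 200 camera calls.

## Task

Take the stack of pump parts apart from the top down and lay each part out in its own place: the red plug over the lip into the teal tray, then the steel gear inside the ring on the white tile, then the brass collar inside the ring on the yellow pad, and last the green end cover inside the square on the wooden block. Set the gear, collar and cover down gently, the same way up as they are now, let everything go, and leave the amber oil jar standing where it is.

Things in the scene. Friction and masses are not known exactly. Their poses are not given: they have to be found in the camera images.
- plug_mid (a point): Red plug: upright red cylinder, 20 mm diameter, 40 mm tall, about 50 g, on top of the stack. Point at its centre, 20 mm above its underside; z along its axis (up at the start).
- gear_mid (a point): Bright steel pump gear: 36 mm diameter over its 12 teeth (grip it as a plain cylinder), 32 mm tall, about 200 g, second from the top, directly under the plug. Point at its centre, 16 mm above its underside; z along its axis, up.
- collar_mid (a point): Brass collar: plain cylinder with a dark bore mark, 50 mm diameter, 30 mm tall, about 360 g; third from the top, directly under the gear. Point at its centre, 15 mm above its underside; z along its axis, up.
- cover_mid (a point): Green pump end cover: square block 62 x 62 mm, 30 mm tall, about 300 g, with dark bolt-hole marks at its corners; bottom of the stack, directly under the collar, on a round fixed dark steel stand (90 mm across, its top 14 mm above the bench). Point at its centre, 15 mm above its underside; x and y square to its sides, z up. The four parts only rest on one another, nothing fastens them; total height with the stand 146 mm.
- teal_tray: Shallow teal tray, fixed, 132 x 132 mm outside, with a retaining lip all round: lip top 29 mm above the bench, walls 4 mm, floor 4 mm thick, so inside 124 x 124 mm and 25 mm deep. Origin at the centre of its underside (bench level); x and y along its sides, z up. Place of the plug.
- white_tile: White square tile, fixed, 110 x 110 mm, 12 mm thick, with a blue ring (inside diameter 60 mm) printed round its middle. Origin at the centre of its underside (bench level), z up. Place of the gear.
- yellow_pad: Yellow round pad, fixed, 110 mm diameter, 8 mm thick, with a black ring (inside diameter 74 mm) printed round its middle. Origin at the centre of its underside (bench level), z up. Place of the collar.
- wood_block: Pale square wooden block, fixed, 110 x 110 mm, 20 mm thick, with a black square outline (86 mm inside) printed round its middle. Origin at the centre of its underside (bench level); x and y along its sides, z up. Place of the end cover.
- jar_mid (a point): Bystander: closed amber glass oil jar with a black cap, 52 mm diameter, 85 mm tall, loose; not to be disturbed. Point at its centre, about 42 mm above the bench, z up.
There are look-alikes about, which are no part of the job. What is shaped like the part that bears gear_mid but blue or pink is not meant.

How it is judged:
On the way, in this order (a step that is already met when the one before it is completed fails the run):
1. the red plug lies or stands inside the teal tray, let go (x of plug_mid in the frame of teal_tray between -0.056 and 0.056 m and y of plug_mid in the frame of teal_tray between -0.056 and 0.056 m and z of plug_mid in the frame of teal_tray below 0.032 m and contact force between plug and the fingers below 0.05 N), for 0.2 s.
2. the gear stands inside the ring on the white tile, let go (horizontal distance between gear_mid and white_tile below 0.015 m and z of gear_mid in the frame of white_tile between 0.024 and 0.032 m and angle between gear_mid's own z axis and vertical below 0.1 rad and contact force between gear and the fingers below 0.05 N), for 0.2 s.
3. the brass collar stands inside the ring on the yellow pad, let go (horizontal distance between collar_mid and yellow_pad below 0.015 m and z of collar_mid in the frame of yellow_pad between 0.019 and 0.027 m and angle between collar_mid's own z axis and vertical below 0.1 rad and contact force between collar and the fingers below 0.05 N), for 0.2 s.
4. the green cover stands inside the square on the wooden block, let go (horizontal distance between cover_mid and wood_block below 0.018 m and z of cover_mid in the frame of wood_block between 0.031 and 0.039 m and angle between cover_mid's own z axis and vertical below 0.1 rad and contact force between cover and the fingers below 0.05 N), for 0.2 s.
At the end, for the whole second after the job is handed in: All released, at rest: plug inside the teal tray behind its lip (standing or lying); gear on the white tile and collar on the yellow pad within 15 mm of its middle, cover on the wooden block within 18 mm, these three the same way up as at the start. Order: plug, gear, collar, cover (x of plug_mid in the frame of teal_tray between -0.056 and 0.056 m and y of plug_mid in the frame of teal_tray between -0.056 and 0.056 m and z of plug_mid in the frame of teal_tray below 0.032 m and linear speed of each of plug, gear, collar, cover below 0.02 m/s and angular speed of each of plug, gear, collar, cover below 0.3 rad/s and horizontal distance between gear_mid and white_tile below 0.015 m and z of gear_mid in the frame of white_tile between 0.024 and 0.032 m and angle between each of gear_mid, collar_mid, cover_mid's own z axis and vertical below 0.1 rad and horizontal distance between collar_mid and yellow_pad below 0.015 m and z of collar_mid in the frame of yellow_pad between 0.019 and 0.027 m and horizontal distance between cover_mid and wood_block below 0.018 m and z of cover_mid in the frame of wood_block between 0.031 and 0.039 m); the robot touches nothing.
It fails at once if the oil jar is shifted by more than 30 mm or knocked over (distance of jar_mid from where it was at the start of the episode above 0.03 m or angle between jar_mid's own z axis and vertical above 0.35 rad).
It fails at once if the gear is dropped or slammed onto its place (over 100 N) (contact force between gear and white_tile above 100 N).
It fails at once if the collar is dropped or slammed onto its place (over 100 N) (contact force between collar and yellow_pad above 100 N).
It fails at once if the cover is dropped or slammed onto its place (over 100 N) (contact force between cover and wood_block above 100 N).
It also fails if it takes over 118 s, if anything falls off the work surface, if the arm or the gripper's body presses on something with over 40 N, if the wrist force passes 120 N, or if a joint passes its speed limit or range.

## Working session

There is one attempt and no reset: what is moved stays moved. The work goes in short steps, Python scripts to look and compute and a tool call to move; the robot and the scene stay as the last step left them, time stands still between calls to the robot, and variables do not carry over. Pictures are saved under pics/ and viewed, at most 14 in all, crops included, and the job is handed in when it is done.

Besides the shell and the picture viewer there is one more tool, called after "Call:" by a JSON object that holds its "op" and its "data". jog_arm: Moves the arm, as the interface text tells. Its arguments: {"type":"object","properties":{"deltas":{"type":"array"},"grip_force":{"type":"number"}},"required":["deltas"]}

```bash
mkdir -p pics
python3 - <<'E'
from rig import manip, imaging
import cv2,numpy as np
for n in("scene","top"):
    cv2.imwrite(f"pics/{n}0.png",imaging.get_image(n)); c=imaging.calibration(n); print(n,np.round(c["mtx"],1).tolist(),np.round(c["cam_to_world"],3).tolist())
s=manip.get_state(); print(s)
E
```

```text
scene [[448.8, 0.0, 319.6], [0.0, 448.8, 244.0], [0.0, 0.0, 1.0]] [[0.56, 0.507, -0.656, 1.032], [0.829, -0.333, 0.45, -0.345], [0.01, -0.795, -0.607, 0.586], [0.0, 0.0, 0.0, 1.0]]
top [[456.7, 0.0, 315.4], [0.0, 456.7, 238.4], [0.0, 0.0, 1.0]] [[-0.013, -0.981, 0.192, 0.351], [-1.0, 0.018, 0.023, 0.0], [-0.026, -0.192, -0.981, 1.036], [0.0, 0.0, 0.0, 1.0]]
{'clock': 0.1, 'qpos': array([ 1.20999293e+00,  2.76527180e-01,  1.50599197e+00, -2.10618681e-05,
        1.36071567e+00, -1.21022834e-01]), 'qd': array([ 0.00041387, -0.00241321, -0.00254042, -0.0006838 , -0.00093875,
        0.0017589 ]), 'effort': array([ 4.76520690e-04, -4.17708778e+01, -2.46400416e+01, -1.46692009e-04,
        5.85646936e-03,  1.90569114e-05]), 'position': array([0.13642086, 0.55811728, 0.24153462]), 'ee_rot': array([-1.85901393e-04,  1.19601048e-01,  9.92821693e-01, -7.99826798e-04]), 'contact_force': array([-0.90252241,  0.6666569 ,  0.06301964]), 'moment': array([-0.042451  ,  0.00032331, -0.00135982]), 'gripper_force': 0.0, 'width': 0.08549476860539462}
```

View pics/top0.png

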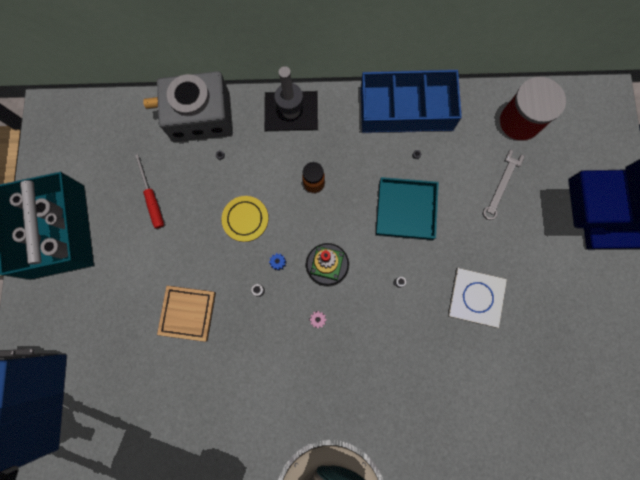

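View pics/scene0.png

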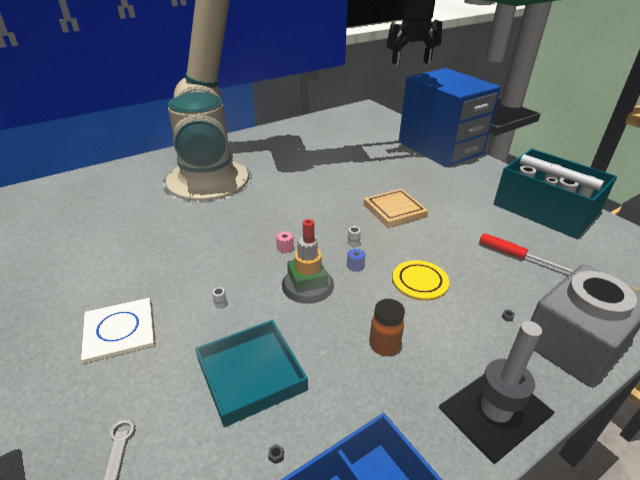

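Top picture: the stack is at (327,262). Targets: tray (407,209), white tile (478,297), yellow pad (245,218), wood block (187,313). The jar is at (313,178).

Possible mix-ups:
- **Gear:** steel gear in the stack at (327,258), against blue (278,262), pink (318,319) and the small steel bushes (257,290) and (400,282).
- **Plug:** red plug at (326,256), against the red screwdriver (152,208) and the red can (530,110).
- **Tray:** shallow tray (407,209), against the deep teal bin (45,225).

By the description, I choose the parts in the stack and the shallow tray.

```bash
cat > h.py <<'E'
from rig import manip, imaging
import cv2,numpy as np
def ray(cal,u,v,z):
    M=cal["cam_to_world"]; d=M[:3,:3]@np.linalg.solve(cal["mtx"],[u,v,1.]); o=M[:3,3]
    return o+d*(z-o[2])/d[2]
def blob(img,cond,box):
    """largest blob of cond(h,s,v) in box x0,y0,x1,y1 -> minAreaRect of its hull"""
    x0,y0,x1,y1=box; h,s,v=[a.astype(int) for a in cv2.split(cv2.cvtColor(img[y0:y1,x0:x1],cv2.COLOR_BGR2HSV))]
    cs,_=cv2.findContours(cond(h,s,v).astype(np.uint8),cv2.RETR_EXTERNAL,cv2.CHAIN_APPROX_NONE)
    c=max(cs,key=cv2.contourArea)+np.array([x0,y0]); return cv2.convexHull(c)[:,0].astype(float)
def fit(cal,hull,z):
    p=np.array([ray(cal,u,v,z)[:2] for u,v in hull])*1000
    (c,s,a)=cv2.minAreaRect(p.astype(np.float32)); return np.round(c,1),np.round(s,1),round(a,1)
E
python3 - <<'E'
from h import *
i=cv2.imread("pics/top0.png"); c=imaging.calibration("top")
print("tray",fit(c,blob(i,lambda h,s,v:(abs(h-90)<10)&(s>120),(365,170,450,250)),.029))
print("tile",fit(c,blob(i,lambda h,s,v:(s<40)&(v>170),(440,260,515,335)),.012))
print("pad",fit(c,blob(i,lambda h,s,v:(abs(h-27)<6)&(s>150),(210,185,280,250)),.008))
print("wood",fit(c,blob(i,lambda h,s,v:(abs(h-14)<10)&(s>60)&(v>80),(150,275,225,350)),.020))
print("plug",fit(c,blob(i,lambda h,s,v:((h<8)|(h>172))&(s>150)&(v>80),(310,240,345,270)),.146))
print("stand",fit(c,blob(i,lambda h,s,v:(v<70)|(s>80),(295,235,360,295)),.014))
print("jar",ray(c,313,170,.085),ray(c,314,186,.0))
cv2.imwrite("pics/crop0.png",np.hstack([cv2.resize(i[215:315,277:377],(400,400),interpolation=cv2.INTER_CUBIC),cv2.resize(cv2.imread("pics/scene0.png")[210:310,258:358],(400,400),interpolation=cv2.INTER_CUBIC)]))
E
```

```text
tray (array([ 615. , -183.7]), array([132.3, 133.9]), 83.7)
tile (array([ 413. , -332.4]), array([106.5, 106.5]), 75.7)
pad (array([603.7, 189.1]), array([105.4, 105.1]), 0.4)
wood (array([387.3, 314. ]), array([111.6, 110.8]), 81.5)
plug (array([490.4,   3. ]), array([15.8, 17.9]), 89.0)
stand (array([492.1,  -0.7]), array([96. , 96.2]), 44.2)
jar [0.68947622 0.02625427 0.085     ] [0.67998763 0.02668506 0.        ]
```

View pics/crop0.png

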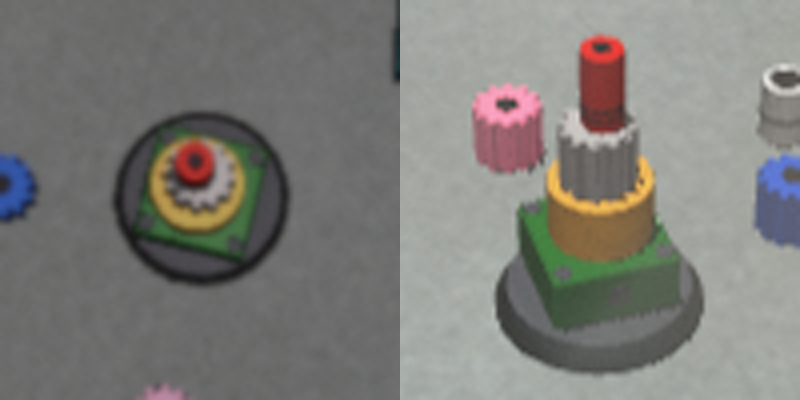

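The crop confirms the stack: red plug on the bright steel gear, brass collar, green cover and stand. The pink and blue gears stand apart from it. I'm going above the stack for a wrist look.

Call:
{"op": "jog_arm", "data": {"deltas": [0,0,0,25,-40,0,1,0,0,0,50,-80,0,1,0,0,0,75,-120,0,1,0,0,0,100,-160,0,1,0,0,0,126,-200,0,1,0,0,0,151,-240,0,1,0,0,0,177,-280,0,1,0,0,0,202,-320,0,1,0,0,0,228,-360,0,1,0,0,0,253,-400,0,1,0,0,0,279,-440,0,1,0,0,0,304,-480,0,1,0,0,0,323,-510,0,1,0,0,0,340,-535,0,1,0,0,0,350,-552,0,1,0,0,0,353,-557,0,1,0,0,0,353,-557,0,1,0,0,0,353,-557,0,1,0,0,0,353,-557,0,1], "grip_force": 40}}

```text
clock: 2.0
position: [0.4888, 0.0027, 0.2423]
ee_rot: [-0.0, 0.119, 0.993, 0.0]
contact_force: [0.1, -0.4, 0.4]
width: 0.0855
gripper_force: 0.0
```

```bash
cat > look.py <<'E'
from h import *
import sys
c=imaging.calibration("wrist"); i=imaging.get_image("wrist"); cv2.imwrite(sys.argv[1],i)
s=manip.get_state(); print(s["clock"],np.round(s["position"]*1000,1),np.round(s["ee_rot"],3),np.round(s["qpos"],2)); print(np.round(c["cam_to_world"],3).tolist(),c["mtx"][0,0])
E
python3 look.py pics/w1.png
```

```text
2.05 [488.9   2.6 242.4] [-0.     0.119  0.993  0.   ] [-0.14  0.15  1.68  0.    1.32 -1.47]
[[0.236, 0.923, 0.305, 0.411], [0.972, -0.224, -0.074, 0.021], [-0.0, 0.314, -0.949, 0.374], [0.0, 0.0, 0.0, 1.0]] 330.4798238063376
```

View pics/w1.png

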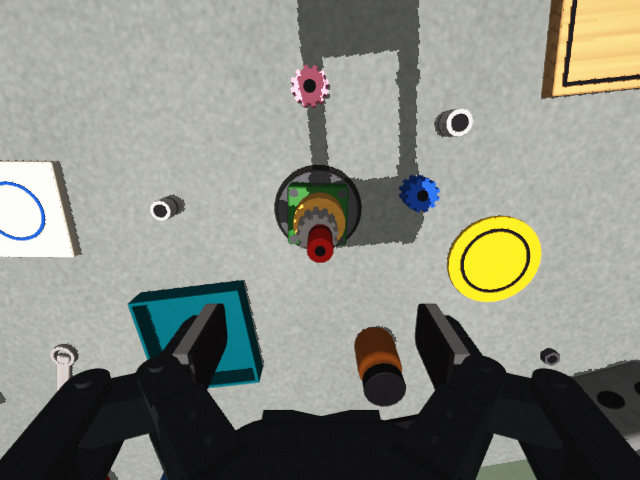

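The wrist view shows the plug top at (320,251), with the gear, collar and cover below it. The cover's sides are nearly square to the image, so already close to the gripper's closing line.

Run:
```python
from h import *
i=cv2.imread("pics/w1.png"); c=imaging.calibration("wrist")
print("plugtop",ray(c,320,251,.146)*1000, "pads",)
g=blob(i,lambda h,s,v:(abs(h-62)<15)&(s>90),(270,160,370,260))
print("cover",fit(c,g,.044))
print("pluglow", fit(c,blob(i,lambda h,s,v:((h<8)|(h>172))&(s>150),(295,215,345,270)),.146))
y=blob(i,lambda h,s,v:(abs(h-27)<6)&(s>150),(430,200,560,320)); print("pad",fit(c,y,.008))
print("collar edge pts",*[ray(c,u,v,.074)[:2].round(4) for u,v in((294,217),(345,217),(320,193))])
print("stand",[ray(c,u,v,.014)[:2].round(4) for u,v in((276,208),(360,208),(318,167))])
```

```text
plugtop [492.01358846   1.17251972 146.        ] pads
cover (array([488.5,  -0.9]), array([60.8, 64.1]), 75.2)
pluglow (array([486.2,   2.6]), array([19. , 27.7]), 76.4)
pad (array([601.3, 187.1]), array([108.4, 109.7]), 83.3)
collar edge pts [ 0.4791 -0.0208] [0.4904 0.0254] [0.463  0.0081]
stand [array([ 0.4782, -0.046 ]), array([0.5002, 0.0446]), array([0.4458, 0.0099])]
```

Call:
{"op": "jog_arm", "data": {"deltas": [0,0,0,1,0,-30,0.7,0,0,0,2,-1,-65,0.6,0,0,0,2,-1,-95,0.6,0,0,0,2,-1,-110,0.6,0,0,0,2,-1,-116,0.6,0,0,0,2,-1,-116,0.6,0,0,0,2,-1,-116,0,0,0,0,2,-1,-116,0,0,0,0,2,-1,-116,0,0,0,0,2,-1,-116,0,0,0,0,2,-1,-116,0,0,0,0,2,-1,-116,0,0,0,0,2,-1,-116,0], "grip_force": 30}}

```text
clock: 3.35
position: [0.4925, 0.0006, 0.1276]
ee_rot: [0.001, 0.12, 0.993, 0.0]
contact_force: [-0.3, 1.3, 5.5]
width: 0.0195
gripper_force: 29.4
```

Call:
{"op": "jog_arm", "data": {"deltas": [0,0,0,0,0,15,0,0,0,0,0,0,45,0,0,0,0,15,-23,55,0,0,0,0,40,-60,55,0,0,0,0,65,-98,55,0,0,0,0,90,-136,50,0,0,0,0,110,-166,30,0,0,0,0,123,-184,0,0,0,0,0,123,-185,-40,0,0,0,0,123,-185,-75,0,0,0,0,123,-185,-92,0,0,0,0,123,-185,-98,0,0,0,0,123,-185,-98,0,0,0,0,123,-185,-98,0.45,0,0,0,123,-185,-98,0.45,0,0,0,123,-185,-98,0.45,0,0,0,123,-185,-98,0.45]}}

```text
clock: 5.05
position: [0.615, -0.1846, 0.0292]
ee_rot: [0.001, 0.12, 0.993, -0.0]
contact_force: [-0.2, -0.0, -0.8]
width: 0.0386
gripper_force: 0.0
```

Call:
{"op": "jog_arm", "data": {"deltas": [0,0,0,0,0,30,0.45,0,0,0,0,0,70,0.6,0,0,0,0,0,115,0.8,0,0,0,-20,30,150,1,0,0,0,-45,66,172,1,0,0,0,-70,104,172,1,0,0,0,-95,140,172,1,0,0,0,-115,170,172,1,0,0,0,-125,185,172,1,0,0,0,-125,185,172,1,0,0,0,-125,185,172,1]}}

```text
clock: 6.15
position: [0.4907, 0.0, 0.2008]
ee_rot: [0.001, 0.119, 0.993, -0.0]
contact_force: [0.9, 0.3, 0.8]
width: 0.0854
gripper_force: 0.0
```

```bash
python3 look.py pics/w2.png
```

```text
6.2 [ 4.909e+02 -4.000e-01  2.006e+02] [ 0.001  0.12   0.993 -0.   ] [-0.14  0.18  1.75 -0.    1.22 -1.47]
[[0.236, 0.922, 0.308, 0.412], [0.972, -0.224, -0.076, 0.019], [-0.001, 0.317, -0.948, 0.332], [0.0, 0.0, 0.0, 1.0]] 330.4798238063376
```

View pics/w2.png

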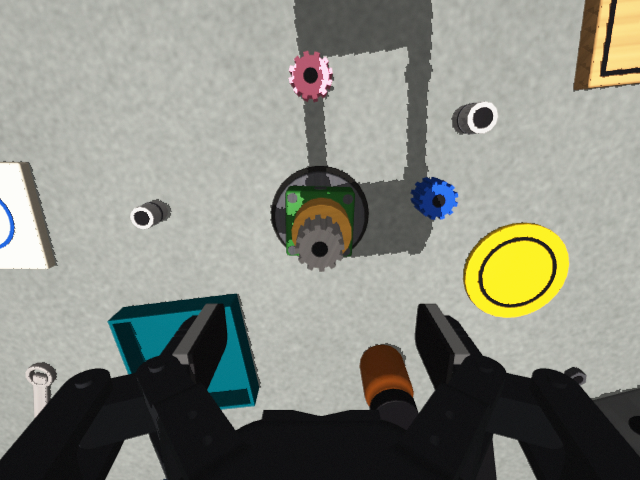

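The gear stands on the collar with its bore at (319,249). The left finger hides the plug, so I'll check for it in the top camera by colour.

Run:
```python
from h import *
c=imaging.calibration("wrist"); print("gear",ray(c,319.5,249,.106)*1000)
i=imaging.get_image("top"); cv2.imwrite("pics/t1.png",i); c=imaging.calibration("top")
print("plug",fit(c,blob(i,lambda h,s,v:((h<8)|(h>172))&(s>150)&(v>60),(365,170,450,250)),.035))
```

```text
gear [491.93218526  -1.75899093 106.        ]
plug (array([ 615.7, -183.6]), array([15.9, 18.3]), 44.0)
```

Call:
{"op": "jog_arm", "data": {"deltas": [0,0,0,1,-1,-30,0.9,0,0,0,1,-1,-65,0.8,0,0,0,1,-1,-92,0.75,0,0,0,1,-1,-107,0.75,0,0,0,1,-1,-113,0.75,0,0,0,1,-1,-113,0.75,0,0,0,1,-1,-113,0,0,0,0,1,-1,-113,0,0,0,0,1,-1,-113,0,0,0,0,1,-1,-113,0,0,0,0,1,-1,-113,0,0,0,0,1,-1,-113,0], "grip_force": 40}}

```text
clock: 7.45
position: [0.4917, -0.0009, 0.0885]
ee_rot: [0.002, 0.12, 0.993, -0.0]
contact_force: [0.1, -1.2, 6.0]
width: 0.0349
gripper_force: 40.2
```

Call:
{"op": "jog_arm", "data": {"deltas": [0,0,0,0,0,12,0,0,0,0,0,0,35,0,0,0,0,-5,-20,50,0,0,0,0,-14,-58,50,0,0,0,0,-24,-98,50,0,0,0,0,-34,-138,50,0,0,0,0,-43,-178,50,0,0,0,0,-53,-218,50,0,0,0,0,-62,-258,40,0,0,0,0,-71,-293,20,0,0,0,0,-77,-318,0,0,0,0,0,-80,-331,-20,0,0,0,0,-80,-331,-40,0,0,0,0,-80,-331,-50,0,0,0,0,-80,-331,-56,0,0,0,0,-80,-331,-58,0,0,0,0,-80,-331,-58,0]}}

```text
clock: 9.15
position: [0.411, -0.3312, 0.0297]
ee_rot: [0.0, 0.119, 0.993, -0.0]
contact_force: [0.2, -0.2, -1.5]
width: 0.0346
gripper_force: 40.4
```

```bash
python3 look.py pics/w3.png
```

```text
9.2 [ 411.1 -331.4   30. ] [ 0.     0.119  0.993 -0.   ] [-0.81  0.42  1.9   0.    0.83 -2.14]
[[0.236, 0.922, 0.306, 0.333], [0.972, -0.224, -0.075, -0.312], [-0.001, 0.315, -0.949, 0.161], [0.0, 0.0, 0.0, 1.0]] 330.4798238063376
```

View pics/w3.png

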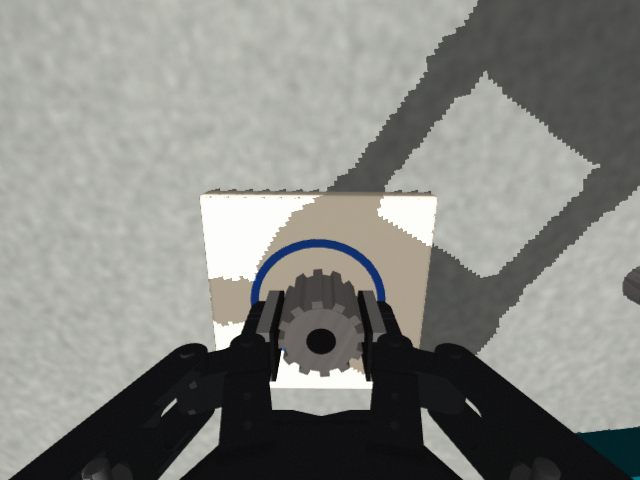

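The gear hangs over the tile. The ring spans columns 252 to 385, the tile's corners are about (201,195), (437,195), (420,388) and (215,388), and the gear's bore is at (321,341).

Run:
```python
from h import *
c=imaging.calibration("wrist")
p=[ray(c,u,v,.012)[:2]*1000 for u,v in((201,195),(437,195),(420,388),(218,388))]; print(np.round(p,1),np.mean(p,0), "edge len",np.linalg.norm(p[0]-p[1]),np.linalg.norm(p[1]-p[2]))
print("ringtop",ray(c,319,240,.012)[:2]*1000,"gear",ray(c,321,341,.047)[:2]*1000)
```

```text
[[ 347.1 -372. ]
 [ 372.4 -267.7]
 [ 478.6 -290.9]
 [ 452.  -400.6]] [ 412.53551737 -332.8311945 ] edge len 107.35111282143109 108.68505555271172
ringtop [ 380.7007261  -325.00740533] gear [ 411.52869962 -331.51718876]
```

Call:
{"op": "jog_arm", "data": {"deltas": [0,0,0,1,-1,-1.5,0,0,0,0,1,-1,-3,0,0,0,0,1,-1,-4,0,0,0,0,1,-1,-4,0]}}

```text
clock: 9.6
position: [0.4121, -0.3328, 0.0265]
ee_rot: [0.001, 0.12, 0.993, -0.0]
contact_force: [-0.5, 0.5, 6.0]
width: 0.0345
gripper_force: 41.1
```

Call:
{"op": "jog_arm", "data": {"deltas": [0,0,0,0,0,0,0.7,0,0,0,0,0,0,0.7,0,0,0,0,0,0,0.7,0,0,0,0,0,0,0.7,0,0,0,0,0,20,0.7,0,0,0,0,0,60,0.8,0,0,0,0,0,105,1,0,0,0,8,30,140,1,0,0,0,17,70,155,1,0,0,0,27,112,155,1,0,0,0,37,154,155,1,0,0,0,47,196,155,1,0,0,0,57,238,155,1,0,0,0,67,278,155,1,0,0,0,75,310,155,1,0,0,0,79,327,155,1,0,0,0,80,331,155,1,0,0,0,80,331,155,1,0,0,0,80,331,155,1]}}

```text
clock: 11.5
position: [0.4914, -0.0023, 0.1802]
ee_rot: [-0.0, 0.12, 0.993, -0.0]
contact_force: [0.6, -0.3, -0.5]
width: 0.085
gripper_force: 0.0
```

```bash
python3 look.py pics/w4.png
python3 - <<'E'
from h import *
i=cv2.imread("pics/w4.png"); c=imaging.calibration("wrist")
print("collar",fit(c,blob(i,lambda h,s,v:(abs(h-19)<9)&(s>110),(250,150,390,330)),.074))
i=imaging.get_image("top"); cv2.imwrite("pics/t2.png",i); c=imaging.calibration("top")
t=i[262:332,442:512]; w=cv2.imread("pics/w4.png")
cv2.imwrite("pics/v4.png",np.hstack([w,cv2.resize(np.vstack([t,i[170:250,370:440]]),(150,480))]))
E
```

```text
11.55 [491.4  -2.5 180.2] [-0.     0.12   0.993 -0.   ] [-0.15  0.2   1.78 -0.    1.17 -1.48]
[[0.238, 0.922, 0.305, 0.413], [0.971, -0.225, -0.076, 0.017], [-0.001, 0.315, -0.949, 0.311], [0.0, 0.0, 0.0, 1.0]] 330.4798238063376
collar (array([487.8,   0.7]), array([48.7, 53.8]), 76.2)
```

View pics/v4.png

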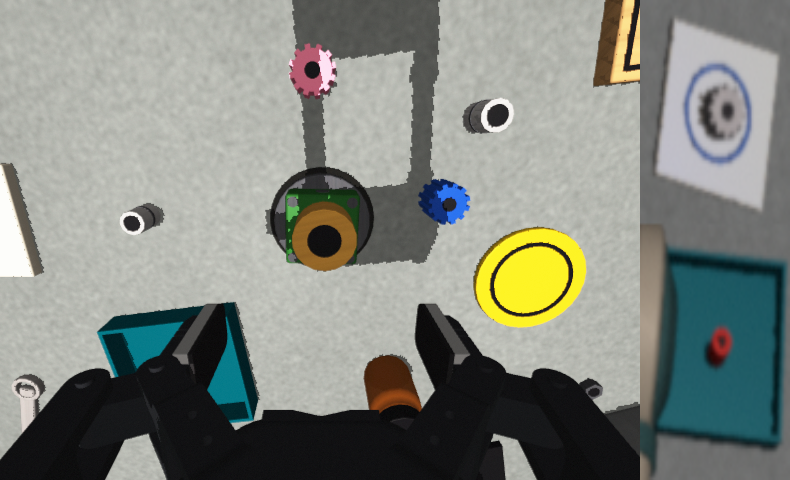

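The gear stands in the ring and the plug stands in the tray. The collar's bore is at (324,241), which puts its centre at about (490.5, 1).

Call:
{"op": "jog_arm", "data": {"deltas": [0,0,0,-1,3,-35,1,0,0,0,-1,3,-75,0.95,0,0,0,-1,3,-105,0.9,0,0,0,-1,3,-118,0.9,0,0,0,-1,3,-123,0.9,0,0,0,-1,3,-123,0.9,0,0,0,-1,3,-123,0,0,0,0,-1,3,-123,0,0,0,0,-1,3,-123,0,0,0,0,-1,3,-123,0,0,0,0,-1,3,-123,0], "grip_force": 60}}

```text
clock: 12.7
position: [0.4917, 0.0011, 0.0588]
ee_rot: [0.002, 0.119, 0.993, -0.0]
contact_force: [-0.9, -1.7, 5.8]
width: 0.0487
gripper_force: 62.0
```

Call:
{"op": "jog_arm", "data": {"deltas": [0,0,0,0,0,10,0,0,0,0,0,0,28,0,0,0,0,8,13,40,0,0,0,0,25,42,40,0,0,0,0,45,76,40,0,0,0,0,65,110,40,0,0,0,0,85,144,30,0,0,0,0,101,171,10,0,0,0,0,109,184,-10,0,0,0,0,111,187,-22,0,0,0,0,111,187,-29,0,0,0,0,111,187,-31,0,0,0,0,111,187,-31,0]}}

```text
clock: 14.0
position: [0.6011, 0.1876, 0.0266]
ee_rot: [-0.0, 0.12, 0.993, -0.0]
contact_force: [-0.1, 1.1, -2.8]
width: 0.0481
gripper_force: 62.7
```

```bash
python3 look.py pics/w5.png
```

```text
14.05 [601.6 187.7  27.1] [0.    0.12  0.993 0.   ] [ 0.19  0.54  1.67 -0.    0.94 -1.14]
[[0.238, 0.922, 0.305, 0.523], [0.971, -0.226, -0.076, 0.207], [-0.001, 0.314, -0.949, 0.158], [0.0, 0.0, 0.0, 1.0]] 330.4798238063376
```

View pics/w5.png

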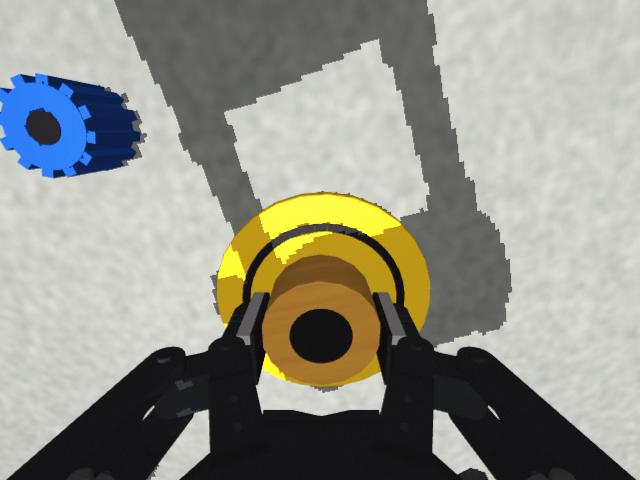

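The collar hangs over the middle of the pad (pad columns 217 to 430, rows 193 to 386, bore at (321,336)). I'll lower it to touch.

Call:
{"op": "jog_arm", "data": {"deltas": [0,0,0,0,1,-2,0,0,0,0,0,1,-3.5,0,0,0,0,0,1,-5,0,0,0,0,0,1,-5,0]}}

```text
clock: 14.45
position: [0.6018, 0.1894, 0.0229]
ee_rot: [0.001, 0.12, 0.993, 0.0]
contact_force: [-1.7, -0.3, 4.4]
width: 0.0484
gripper_force: 63.7
```

Call:
{"op": "jog_arm", "data": {"deltas": [0,0,0,0,0,0,0.9,0,0,0,0,0,0,0.9,0,0,0,0,0,0,0.9,0,0,0,0,0,0,0.9,0,0,0,0,0,20,0.9,0,0,0,0,0,60,1,0,0,0,0,0,105,1,0,0,0,-12,-20,140,1,0,0,0,-30,-51,155,1,0,0,0,-50,-85,155,1,0,0,0,-70,-119,155,1,0,0,0,-90,-153,155,1,0,0,0,-105,-179,155,1,0,0,0,-111,-189,155,1,0,0,0,-111,-189,155,1,0,0,0,-111,-189,155,1]}}

```text
clock: 16.05
position: [0.4914, 0.0011, 0.1765]
ee_rot: [0.001, 0.12, 0.993, 0.001]
contact_force: [0.9, 0.4, -0.6]
width: 0.0856
gripper_force: 0.0
```

```bash
python3 look.py pics/w6.png
python3 - <<'E'
from h import *
i=cv2.imread("pics/w6.png"); c=imaging.calibration("wrist")
print("cover",fit(c,blob(i,lambda h,s,v:(abs(h-62)<15)&(s>90),(250,150,390,330)),.044))
i=imaging.get_image("top"); cv2.imwrite("pics/t3.png",i); c=imaging.calibration("top")
print("jar",ray(c,313,170,.085))
E
```

```text
16.1 [491.5   1.4 176.4] [0.    0.119 0.993 0.   ] [-0.14  0.2   1.78  0.    1.16 -1.47]
[[0.238, 0.922, 0.307, 0.413], [0.971, -0.226, -0.074, 0.02], [0.001, 0.316, -0.949, 0.308], [0.0, 0.0, 0.0, 1.0]] 330.4798238063376
cover (array([488.2,  -0.9]), array([61.3, 64.9]), 75.7)
jar [0.68947622 0.02625427 0.085     ]
```

View pics/w6.png

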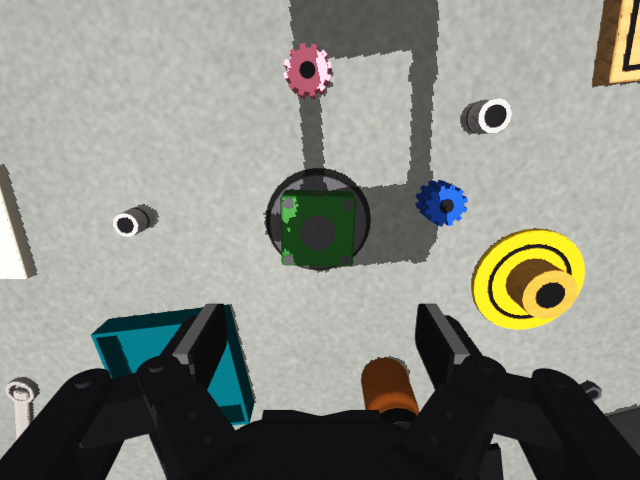

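The collar stands on the pad. The cover is square to the gripper, centred at about (489.5,-1).

Call:
{"op": "jog_arm", "data": {"deltas": [0,0,0,-2,-2,-40,1,0,0,0,-2,-2,-85,1,0,0,0,-2,-2,-120,1,0,0,0,-2,-2,-138,1,0,0,0,-2,-2,-146,1,0,0,0,-2,-2,-146,1,0,0,0,-2,-2,-146,0,0,0,0,-2,-2,-146,0,0,0,0,-2,-2,-146,0,0,0,0,-2,-2,-146,0,0,0,0,-2,-2,-146,0], "grip_force": 60}}

```text
clock: 17.25
position: [0.49, -0.0013, 0.0319]
ee_rot: [0.002, 0.12, 0.993, 0.0]
contact_force: [-0.1, 1.4, 6.9]
width: 0.0607
gripper_force: 66.4
```

Call:
{"op": "jog_arm", "data": {"deltas": [0,0,0,0,0,12,0,0,0,0,0,0,40,0,0,0,0,-6,18,60,0,0,0,0,-18,54,65,0,0,0,0,-30,92,65,0,0,0,0,-42,130,65,0,0,0,0,-55,168,65,0,0,0,0,-67,206,65,0,0,0,0,-79,244,65,0,0,0,0,-91,280,60,0,0,0,0,-99,304,45,0,0,0,0,-103,315,28,0,0,0,0,-103,315,16,0,0,0,0,-103,315,11,0,0,0,0,-103,315,10,0,0,0,0,-103,315,10,0]}}

```text
clock: 18.85
position: [0.3859, 0.3133, 0.0406]
ee_rot: [0.0, 0.12, 0.993, 0.0]
contact_force: [-0.6, 0.7, -2.6]
width: 0.0607
gripper_force: 66.3
```

```bash
python3 look.py pics/w7.png
```

```text
18.9 [386.2 313.4  40.9] [0.    0.12  0.993 0.   ] [ 0.54  0.36  1.95 -0.    0.82 -0.79]
[[0.238, 0.922, 0.306, 0.308], [0.971, -0.226, -0.075, 0.332], [-0.0, 0.315, -0.949, 0.172], [0.0, 0.0, 0.0, 1.0]] 330.4798238063376
```

View pics/w7.png

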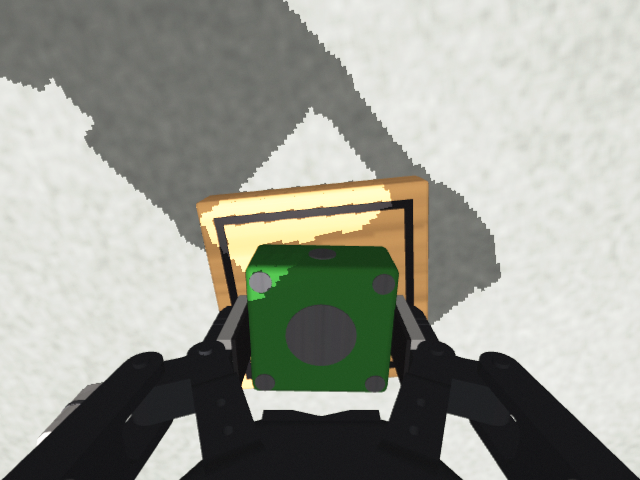

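The cover hangs over the wood block, inside the printed square (outline corners near (218,218) and (411,203)). I'll lower it to touch.

Call:
{"op": "jog_arm", "data": {"deltas": [0,0,0,1,0,-1.5,0,0,0,0,1,0,-3,0,0,0,0,1,0,-4,0,0,0,0,1,0,-4,0]}}

```text
clock: 19.3
position: [0.3874, 0.3137, 0.0379]
ee_rot: [0.001, 0.12, 0.993, 0.0]
contact_force: [-1.1, -1.2, 8.1]
width: 0.0606
gripper_force: 67.8
```

Call:
{"op": "jog_arm", "data": {"deltas": [0,0,0,0,0,0,1,0,0,0,0,0,0,1,0,0,0,0,0,0,1,0,0,0,0,0,0,1,0,0,0,0,0,0,1,0,0,0,0,0,15,1,0,0,0,0,0,50,1,0,0,0,0,0,95,1,0,0,0,-10,0,140,1,0,0,0,-50,20,180,1,0,0,0,-90,40,200,1,0,0,0,-110,60,200,1,0,0,0,-110,60,200,1,0,0,0,-110,60,200,1,0,0,0,-110,60,200,1]}}

```text
clock: 20.8
position: [0.277, 0.373, 0.2358]
ee_rot: [-0.0, 0.12, 0.993, -0.001]
contact_force: [0.0, -0.2, -0.5]
width: 0.0854
gripper_force: 0.0
```

Run:
```python
from h import *
cv2.imwrite("pics/s9.png",imaging.get_image("scene")); cv2.imwrite("pics/t9.png",imaging.get_image("top"))
i=cv2.imread("pics/t9.png");c=imaging.calibration("top")
print("cover",fit(c,blob(i,lambda h,s,v:(abs(h-62)<15)&(s>90),(150,270,230,350)),.050))
```

```text
cover (array([388.7, 311.9]), array([63.1, 58.6]), 74.9)
```

View pics/s9.png

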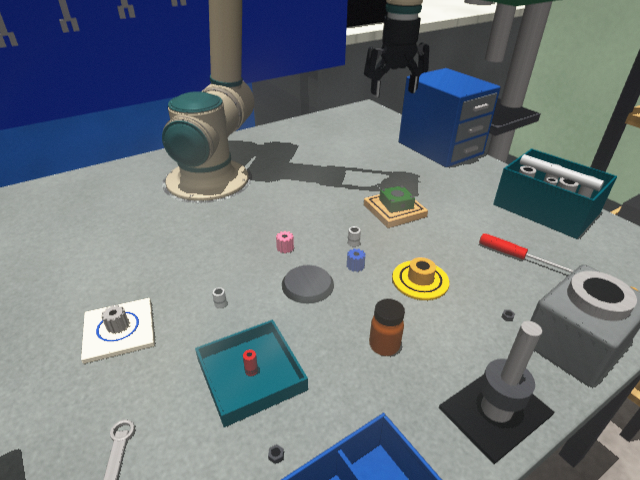

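View pics/t9.png

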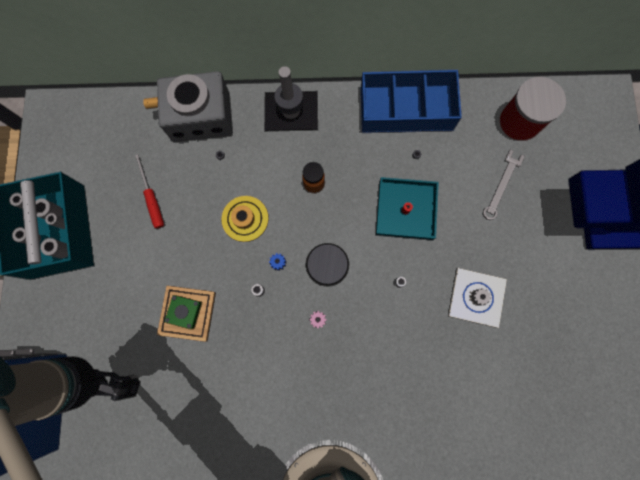

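Both pictures show every part in its place: plug in the tray (407,208), gear on the tile (481,297), collar on the pad (242,216) and cover on the block (183,311). The jar at (313,178) hasn't moved.

```bash
python3 -c "
from rig import manip
print(manip.sign_off())"
```

```text
the job is handed in; nothing more can be done
None
```

The job is handed in: the plug is in the teal tray, the gear, collar and cover each stand inside their marks, everything is let go, and the oil jar was not touched; sign-off returned no verdict.

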